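# Widen the roller cradle by one hole and hold its lock pin home

## Task

The roller cradle on the bench has to be set one hole wider for a longer spindle, but a ball bearing has been left lying on its perforated tube in the sleeve's way: pick that bearing up and set it down flat in the open metal tray, without dropping it. Then pull up the spring-loaded knob on the sleeve, slide the sleeve along the tube to the next hole, away from the fixed V-rest at the tube's end, and let the pin go fully home in that hole. Finish while still holding the knob with the pin home, do not let go of it at the end, and leave everything else on the bench where it is.

Things in the scene. Friction and masses are not known exactly. Their poses are not given: they have to be found in the camera images.
- cradle: The roller cradle, screwed to the bench: a level aluminium square tube, 40 x 40 mm in section, 360 mm long, on two dark feet 20 mm high; tube top 60 mm above the bench. Origin on the bench under the tube's middle; z up, y along the tube, x across it. Six 15 mm holes along the middle of its top, at y = -110, -60, -10, 40, 90, 140 mm.
- fixed_rest (a point): The fixed V-rest at the tube's end: point at its foot, at x = 68, y = -155 mm of the cradle, 26 mm above the bench. The V is 45 mm wide, up to 65 mm high and stands beside the tube on the cradle's +x side.
- next_hole (a point): Centre of the mouth of the hole that the pin must go into, on the tube's top (60 mm above the bench), at y = -10 mm of the cradle; it is part of the tube and does not move with the sleeve.
- sleeve (a joint): How far the dark steel sleeve has slid along the tube, m, in the cradle's +y direction, which is away from the fixed V-rest. About 0 (within 1.5 mm) at the start, with its pin in the hole at y = -60 mm; 0.050 puts the pin over the middle of the next hole (y = -10 mm). It rubs with about 3 N and stays where left. Pin 10 mm thick, hole 15 mm: 2.5 mm play either way.
- sleeve_top (a point): Point on the sleeve's top face on the plunger's axis, 66 mm above the bench; moves with the sleeve. The sleeve is 70 mm long (35 mm either way along the tube) and 52 mm wide, and carries a V-rest on its +x side up to 65 mm high. A round boss, 22 mm wide and 14 mm high, stands on it under the knob.
- plunger (a joint): How far the lock plunger is pulled up, m: 0 with the pin fully home, at most 0.022. Its pin reaches 12 mm below the tube's top, so it is clear of the hole above 0.012 (pull about 0.017). A spring pulls it down with 6 N at 0 and 10 N at 0.020. If it is let down between holes the pin rests on the tube at about 0.012.
- pull_knob: Black round knob of the plunger, 28 mm wide and 26 mm high, axis upright, free all round. Origin at the centre of its underside, 84 mm above the bench when the pin is home (top at 110 mm). It goes up and down with the plunger and along with the sleeve.
- knob_mid (a point): Middle of that knob, on its axis, 97 mm above the bench when the pin is home; a good height to grip it.
- bearing: The ball bearing to clear away: silver disc 47 mm wide and 14 mm thick with a 20 mm bore and dark seals, 106 g, lying flat on top of the tube (underside 60 mm above the bench) just beyond the sleeve, at y = 10 to 35 mm of the cradle, within 3 mm of the tube's middle; it overhangs the 40 mm wide tube on both sides. Origin at the centre of its underside.
- tray: Empty open aluminium tray, square, 160 x 160 mm outside, 30 mm high, walls and floor 4 mm thick, fixed to the bench to the right of the cradle. Origin on the bench under its middle, x and y along its sides.
- spare_bearing: Bystander, to be left alone: an equal bearing lying on the bench on the robot's side of the cradle. Origin at the centre of its underside.
- spindle: Bystander: bright steel roller spindle, 25 mm thick and 280 mm long, lying along its y on the bench beyond the cradle. Origin on the bench under its middle.
- mallet_head: Bystander: black rubber mallet head, a lying drum 52 mm wide and 85 mm long on the robot's side of the cradle. Origin on the bench under its middle.
- wrench: Bystander: steel spanner 200 mm long lying on the left of the bench.
- grease_tin: Bystander: grey tin, 72 mm wide and 75 mm high, standing on the left of the bench. Origin at the centre of its underside.
- end_cap: Bystander: flanged steel roller end cap, 90 mm wide and 28 mm high, far right of the bench. Origin at the centre of its underside.
- collar: Bystander: steel ring, 44 mm wide and 16 mm high, lying on the bench near the robot, to its right. Origin at the centre of its underside.
Mind the look-alikes: they are no part of the job. Leave any green look-alike of the bearing alone. Several things look just like the tray: the one meant starts farthest from the robot's base.

How it is judged (in metres and radians):
On the way, in this order (a step that is already met when the one before it is completed fails the run):
1. the bearing lies flat in the tray, released, while the sleeve is still locked in its first hole (x of bearing in the frame of tray between -0.056 and 0.056 m and y of bearing in the frame of tray between -0.056 and 0.056 m and height (world z) of bearing below 0.022 m and (angle between bearing's own z axis and vertical below 0.15 rad or angle between bearing's own z axis and vertical above 2.99 rad) and contact force between the fingers and bearing below 0.1 N and value of joint sleeve below 0.006 m and value of joint plunger below 0.005 m), for 0.2 s.
2. the plunger is pulled clear of the first hole (value of joint plunger above 0.012 m and value of joint sleeve below 0.01 m and contact force between the fingers and pull_knob above 2 N), for 0.1 s.
At the end, for the whole second after the job is handed in: The sleeve stands 45 to 55 mm from its start position, its pin in the next hole and within 3 mm of fully home, the fingers still hold the knob (over 3 N of contact force), and the bearing lies flat on the tray's floor, released (value of joint sleeve between 0.045 and 0.055 m and value of joint plunger below 0.003 m and contact force between the fingers and pull_knob above 3 N and x of bearing in the frame of tray between -0.056 and 0.056 m and y of bearing in the frame of tray between -0.056 and 0.056 m and height (world z) of bearing below 0.022 m and (angle between bearing's own z axis and vertical below 0.15 rad or angle between bearing's own z axis and vertical above 2.99 rad) and contact force between the fingers and bearing below 0.1 N); the arm keeps its last pose, push and grip.
It fails at once if a bystander (spare bearing, spindle, mallet head, wrench, tin, end cap, collar) is moved by more than 30 mm (distance of any of spare_bearing, spindle, mallet_head, wrench, grease_tin, end_cap, collar from where it was at the start of the episode above 0.03 m).
It fails at once if the bearing is dropped (it falls freely by more than about 40 mm) (linear speed of bearing above 0.9 m/s and contact force between the fingers and bearing below 0.1 N).
It also fails if it takes over 51 s, if anything falls off the work surface, if the arm or the gripper's body presses on something with over 40 N, if the wrist force passes 120 N, or if a joint passes its speed limit or range.

## Robot

A 6-joint arm with a two-finger parallel gripper is mounted at the origin on the work surface. World frame = base frame: x ahead of the robot, y to its left, z up, the work surface at z = 0. Lengths are in m, angles in degrees, forces in N, time in s.
With the tool pointing down it reaches from about 0.4 to 0.825 m from the base axis. Payload 7 kg.
Tool frame: the origin (TCP) lies midway between the tips of the shut fingers; the grasp point (between the pads) lies 19 mm behind it; z points along the fingers, y is the line along which they close (so a half turn about z gives the same grasp; the last joint's range is limited). The gripper opens to 88 mm and grips with 3 to 60 N. Pads are 19 mm wide; open, the fingers measure 130 mm over their backs; the gripper's body (78 mm by 193 mm) begins 47 mm behind the grasp point.
Start: joints at [80.048, 20.546, 0.682, 0, -70.136, -16.507], TCP at [0.301, 0.604, 0.227] pointing down, gripper open.
Joint ranges: [-176.03, 176.03], [-82.01, 121.73], [-58.28, 71.71], [-173.87, 95.51], [-174.79, -0.11], [-173.66, 173.66]. Speed limits (degrees/s): [136.94, 136.94, 172.46, 180, 180, 180].

## Interface

Orientations are given as [roll, pitch, yaw] about the fixed x, y, z axes, in that order (R = Rz(yaw) Ry(pitch) Rx(roll)).
In Python, from plant import r gives the robot as it stands.
- The arm moves only by the tool drive_tool, never from a script. Its argument "commands" is a list of rows, each an object of numbers: "hand": the closure, from 0 (fully open) to 1 (shut); "tx", "ty", "tz": the shift along the world's x, y, z scaled (see below); "turn": the turn about the world's z scaled (see below). A call has 1 to 10 rows; each row is the pose to reach, as a shift and turn from the pose commanded when the call began; what a row does not reach only later rows make up. The controller multiplies each number of a shift by 0.6 m and each number of a turn by 90 degrees. A row lasts 1/10 s, in which the tool goes at most 50 mm and 8.59 degrees, less where a joint would pass 70% of its speed; a pose out of reach is approached as far as the arm can. A call with a number of a shift or a turn outside -1 to 1 is refused whole. A call with a gripper value outside its range is refused whole. The fingers move at their own pace and stop on an object; "grip_force" is the grip in N (left out, the last holds). Time passes only in rows, so rows that repeat a pose let the fingers close. It gives the time, the measured TCP pose, the force, the opening and the grip force at its end, in the units of the state.
- r.get_state(): the state, without advancing time (a new reading comes with each control period).
- r.capture(name): name is "scene" or "top" or "wrist"; returns a dict with "frame" (400x640x3 uint8, red, green, blue), "fx", "fy", "cx", "cy" (pixels), "world_from_camera" (4x4, takes a point from camera to world coordinates); the wrist camera has in their place "T_tool_cam" (4x4, takes a point from camera to tool coordinates, whose origin is the TCP and whose axes are the flange's). Camera axes: x right, y down, z forward; pixel columns grow to the right and rows downward; lengths in m; the calibration is good to about 2 mm. A picture is of the moment at which its call begins: read the wrist's pose just before it. There is no depth.
- r.close_job(): hands the job in; it is judged then, once.
Trained networks look in the newest picture that a camera, given by its name, has taken for a name from the list of things; names that differ only in an ending like _2 or _b are one class to them, and where a whole thing is asked for, a point or a joint stands for the part that bears it (a point fixed in the world has none). Each returns a list of dicts, best first, with "score" (0 to 1); they miss things now and then, are a little off and sometimes report something else, mostly with a low value. They report only what shows in the picture. A call takes as long as a camera call. They do not tell look-alikes from the thing itself.
- r.trace(label, camera): "pixels" (400x640 bool, what is visible of it) and "extent" ([left, top, right, bottom] in pixels, round what is visible of it).
The state is a dict: "time_s": time; "joints": joint angles; "qd": joint speeds; "joint_torque": joint torques, N m; "tcp_pos": TCP position; "eef_rot": TCP orientation; "contact_force": force on the tool from outside, world axes, zero at the start; "moment": the same for the moment, N m; "gripper_width": finger opening in m; "gripper_force": force on a finger pad.
Only numpy, scipy, OpenCV 4.12 (cv2) and the standard library are available. Lean on these libraries where they do the work, as an engineer would, in place of code of your own. Each camera call takes 0.05 s, during which the arm holds its last target. There are 200 camera calls.

## Working session

There is one attempt and no reset: what is moved stays moved. The work goes in short steps, Python scripts to look and compute and a tool call to move; the robot and the scene stay as the last step left them, time stands still between calls to the robot, and variables do not carry over. Pictures are saved under pics/ and viewed, at most 10 in all, crops included, and the job is handed in when it is done.

Besides the shell and the picture viewer there is one more tool, called after "Request:" in YAML: its name, and indented under it one key for each argument. drive_tool: Moves the arm, as the interface text tells. Its arguments: {"type":"object","properties":{"commands":{"type":"array"},"grip_force":{"type":"number"}},"required":["commands"]}

```bash
mkdir -p pics; cat > h.py <<'E'
import numpy as np, cv2, pickle
from plant import r
def cap(n):
    c=r.capture(n); return c
def save(c,name,box=None,s=1):
    im=cv2.cvtColor(np.asarray(c["frame"]),cv2.COLOR_RGB2BGR)
    if box: im=im[box[1]:box[3],box[0]:box[2]]
    cv2.imwrite("pics/"+name,cv2.resize(im,None,fx=s,fy=s,interpolation=cv2.INTER_CUBIC))
def ray(c,uv,z,T=None):
    T=np.array(c["world_from_camera"]) if T is None else T
    d=T[:3,:3]@np.array([(uv[0]-c["cx"])/c["fx"],(uv[1]-c["cy"])/c["fy"],1])
    o=T[:3,3]; return o+d*(z-o[2])/d[2]
def proj(c,p,T=None):
    T=np.array(c["world_from_camera"]) if T is None else T
    q=T[:3,:3].T@(np.asarray(p)-T[:3,3]); return q[0]/q[2]*c["fx"]+c["cx"],q[1]/q[2]*c["fy"]+c["cy"]
E
python3 - <<'E'
from h import *
for n in ("top","scene"):
    c=cap(n); save(c,n+".png")
    print(n,np.round(np.array(c["world_from_camera"]),3).tolist(),c["fx"])
    for l,z in (("bearing",.074),("tray",.03),("pull_knob",.11),("sleeve",.066),("cradle",.06),("spare_bearing",.014),("fixed_rest",.05)):
        for d in r.trace(l,n)[:5]:
            e=d["extent"]; ys,xs=np.nonzero(d["pixels"])
            m=(xs.mean(),ys.mean()); print(l,round(d["score"],2),np.round(e).tolist(),np.round(ray(c,m,z),3)[:2])
print(r.get_state())
E
```

```text
top [[0.017, -0.994, 0.108, 0.349], [-1.0, -0.015, 0.021, -0.017], [-0.019, -0.108, -0.994, 1.348], [0.0, 0.0, 0.0, 1.0]] 420.7127570976551
bearing 0.64 [318.0, 160.0, 336.0, 180.0] [0.571 0.005]
tray 0.83 [408.0, 164.0, 467.0, 221.0] [ 0.52  -0.342]
tray 0.76 [450.0, 243.0, 510.0, 303.0] [ 0.269 -0.471]
pull_knob 0.43 [349.0, 166.0, 357.0, 176.0] [ 0.563 -0.068]
cradle 0.86 [273.0, 143.0, 387.0, 196.0] [ 0.571 -0.022]
fixed_rest 0.71 [272.0, 148.0, 383.0, 194.0] [ 0.572 -0.02 ]
fixed_rest 0.38 [339.0, 202.0, 368.0, 226.0] [ 0.445 -0.085]
fixed_rest 0.3 [408.0, 165.0, 467.0, 216.0] [ 0.518 -0.336]
scene [[0.318, 0.505, -0.802, 1.468], [0.948, -0.19, 0.256, -0.324], [-0.023, -0.842, -0.54, 0.763], [0.0, 0.0, 0.0, 1.0]] 435.1026551253025
bearing 0.7 [324.0, 214.0, 350.0, 228.0] [0.581 0.002]
bearing 0.62 [317.0, 207.0, 334.0, 217.0] [ 0.516 -0.006]
bearing 0.55 [248.0, 225.0, 261.0, 238.0] [ 0.537 -0.21 ]
tray 0.67 [119.0, 195.0, 183.0, 237.0] [ 0.301 -0.474]
tray 0.61 [168.0, 230.0, 242.0, 287.0] [ 0.549 -0.346]
tray 0.47 [348.0, 207.0, 360.0, 216.0] [0.502 0.089]
tray 0.33 [323.0, 21
[... 255 characters left out ...]
[ 0.366 -0.182]
{'time_s': 0.8, 'joints': array([ 8.00472391e+01,  2.05443817e+01,  6.80440612e-01, -2.53975636e-03,
       -7.01347503e+01, -1.65076191e+01]), 'qd': array([ 0.0181094 , -0.02930217,  0.05799814,  0.06141582, -0.1074006 ,
        0.01377317]), 'joint_torque': array([ 9.96246708e-04, -5.82272208e+01,  2.93297571e+01,  7.00295582e+00,
        1.27799821e-02, -2.79881692e-05]), 'tcp_pos': array([0.30074784, 0.60425735, 0.22656404]), 'eef_rot': array([-1.79999424e+02,  2.66200951e-03, -2.64612430e+01]), 'contact_force': array([0.51230727, 0.84148862, 0.56887325]), 'moment': array([-0.04930105,  0.05343885, -0.00918162]), 'gripper_force': 0.0, 'gripper_width': 0.08759290674504712}
```

View pics/top.png

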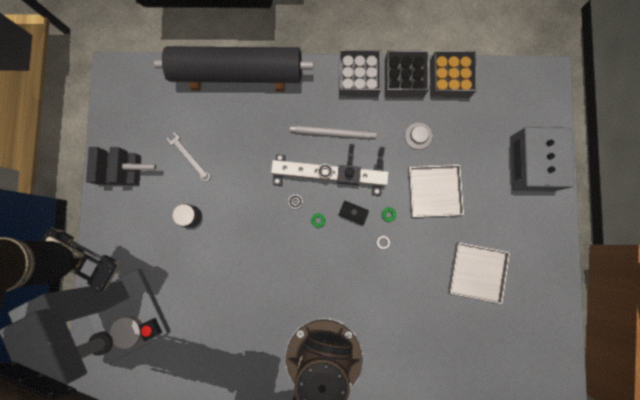

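View pics/scene.png

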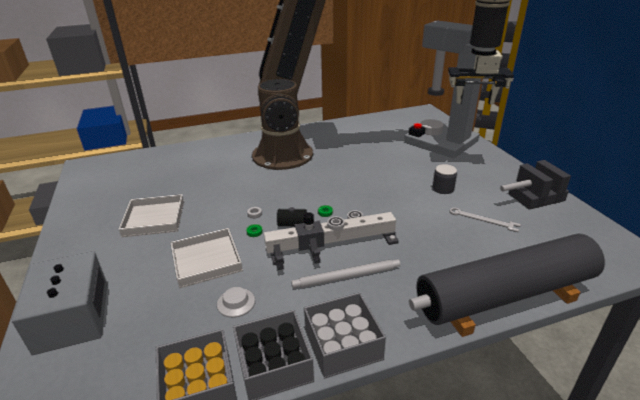

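```bash
python3 - <<'E'
import cv2,numpy as np
a=cv2.imread("pics/top.png")[135:235,250:410]; b=cv2.imread("pics/scene.png")[185:285,240:400]
cv2.imwrite("pics/zoom.png",np.vstack([cv2.resize(x,(480,300),interpolation=cv2.INTER_CUBIC) for x in (a,b)]))
E
```

```text
(no output)
```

View pics/zoom.png

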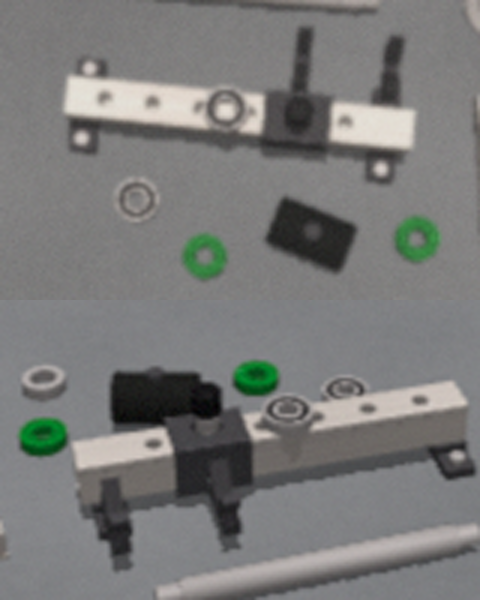

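The top view shows the silver bearing on the tube at (325,170), and the knob and sleeve at (350,173). The loose silver spare is at (295,201), and green look-alikes are at (318,220) and (389,214). 

There are two tray candidates: (436,192), at world (0.52,-0.34), 0.62 m from the base, and (479,273), at (0.27,-0.47), 0.54 m. The farther one, (436,192), is the tray meant. The enlarged crop confirms the silver bearing lies on the tube.

```bash
python3 - <<'E'
from h import *
T=cap("top");S=cap("scene")
z=lambda p,o:(p[0]/3+o[0],p[1]/3+o[1])
L=ray(T,z((64.5,96),(250,135)),.06);R=ray(T,z((413,130),(250,135)),.06)
d=L-R; print("tube",L,R,np.linalg.norm(d),"yaw",np.degrees(np.arctan2(-d[0],d[1])))
L2=(ray(S,z((465,(385)-300),(240,185)),.06)+ray(S,z((430,381-300),(240,185)),.06))/2
print("bearing T",ray(T,z((226.5,108),(250,135)),.074),"S",ray(S,z((288,409-300),(240,185)),.074))
print("knob T",ray(T,z((298,112),(250,135)),.11),"S",ray(S,z((207,393-300),(240,185)),.105))
for n,C in(("top",T),("scene",S)):
  d=[x for x in r.trace("tray",n)]
  for x in d[:2]:
    ys,xs=np.nonzero(x["pixels"]); b=cv2.boxPoints(cv2.minAreaRect(np.c_[xs,ys].astype(np.float32)))
    print(n,[np.round(ray(C,p,.03)[:2],3).tolist() for p in b], np.round(ray(C,b.mean(0),.03),3))
E
```

```text
tube [0.58402277 0.17257712 0.06      ] [ 0.55343262 -0.18786896  0.06      ] 0.36174179970578396 yaw -4.850925506198336
bearing T [0.57127996 0.00411774 0.074     ] S [0.57620456 0.00712912 0.074     ]
knob T [ 0.56195494 -0.06746671  0.11      ] S [ 0.56934877 -0.06578907  0.105     ]
top [[0.595, -0.251], [0.611, -0.419], [0.446, -0.429], [0.431, -0.263]] [ 0.52  -0.341  0.03 ]
top [[0.202, -0.371], [0.362, -0.4], [0.336, -0.57], [0.178, -0.539]] [ 0.269 -0.47   0.03 ]
scene [[0.171, -0.581], [0.204, -0.382], [0.412, -0.385], [0.38, -0.56]] [ 0.298 -0.478  0.03 ]
scene [[0.445, -0.439], [0.425, -0.26], [0.634, -0.261], [0.643, -0.417]] [ 0.544 -0.346  0.03 ]
```

Request:
drive_tool:
  commands:
    - {"tx":0.25,"ty":-0.9,"tz":0.05,"turn":-0.75,"hand":0}
    - {"tx":0.25,"ty":-0.9,"tz":0.05,"turn":-0.75,"hand":0}
    - {"tx":0.25,"ty":-0.9,"tz":0.05,"turn":-0.75,"hand":0}
    - {"tx":0.25,"ty":-0.9,"tz":0.05,"turn":-0.75,"hand":0}
    - {"tx":0.25,"ty":-0.9,"tz":0.05,"turn":-0.75,"hand":0}
    - {"tx":0.25,"ty":-0.9,"tz":0.05,"turn":-0.75,"hand":0}
    - {"tx":0.25,"ty":-0.9,"tz":0.05,"turn":-0.75,"hand":0}
    - {"tx":0.25,"ty":-0.9,"tz":0.05,"turn":-0.75,"hand":0}
    - {"tx":0.25,"ty":-0.9,"tz":0.05,"turn":-0.75,"hand":0}
    - {"tx":0.25,"ty":-0.9,"tz":0.05,"turn":-0.75,"hand":0}
  grip_force: 25

```text
time_s: 2.0
tcp_pos: [0.4345, 0.1213, 0.254]
eef_rot: [-179.9, 0.1, -93.9]
contact_force: [0.7, 0.8, 0.4]
gripper_width: 0.0878
gripper_force: 0.0
```

Request:
drive_tool:
  commands:
    - {"tx":0.2,"ty":-0.1,"tz":0,"turn":-0.01,"hand":0}
    - {"tx":0.2,"ty":-0.1,"tz":0,"turn":-0.01,"hand":0}
    - {"tx":0.2,"ty":-0.1,"tz":0,"turn":-0.01,"hand":0}
    - {"tx":0.2,"ty":-0.1,"tz":0,"turn":-0.01,"hand":0}
    - {"tx":0.2,"ty":-0.1,"tz":0,"turn":-0.01,"hand":0}
    - {"tx":0.2,"ty":-0.1,"tz":0,"turn":-0.01,"hand":0}

```text
time_s: 2.6
tcp_pos: [0.5538, 0.0634, 0.2533]
eef_rot: [180.0, 0.0, -94.8]
contact_force: [-0.2, -0.2, 0.2]
gripper_width: 0.0877
gripper_force: 0.0
```

```bash
cat >> h.py <<'E'
from scipy.spatial.transform import Rotation as Ro
def wrist():
    s=r.get_state(); c=cap("wrist"); A=np.eye(4)
    A[:3,:3]=Ro.from_euler("xyz",s["eef_rot"],degrees=True).as_matrix(); A[:3,3]=s["tcp_pos"]
    return s,c,A@np.array(c["T_tool_cam"])
E
python3 - <<'E'
from h import *
s,c,W=wrist(); save(c,"w1.png"); print(s["time_s"],s["tcp_pos"],s["eef_rot"],np.round(c["T_tool_cam"],3).tolist())
for l,z in (("bearing",.074),("pull_knob",.11),("sleeve",.066),("cradle",.06)):
    for d in r.trace(l,"wrist")[:3]:
        p=d["pixels"]; ys,xs=np.nonzero(p); rr=cv2.minAreaRect(np.c_[xs,ys].astype(np.float32))
        print(l,round(d["score"],2),np.round(d["extent"]),np.round(ray(c,rr[0],z,W),4)[:2],[np.round(ray(c,q,z,W)[:2],4).tolist() for q in cv2.boxPoints(rr)])
E
```

```text
2.6 [0.55378676 0.06335717 0.2533007 ] [ 1.79987496e+02  2.93517070e-03 -9.48493007e+01] [[0.0, -0.954, -0.3, 0.08], [1.0, 0.001, -0.001, -0.0], [0.001, -0.3, 0.954, -0.157], [0.0, 0.0, 0.0, 1.0]]
bearing 0.92 [413.  96. 457. 141.] [0.4463 0.0193] [[0.4666, -0.0014], [0.4263, 0.002], [0.4252, 0.0407], [0.4669, 0.0372]]
bearing 0.8 [265.  93. 318. 144.] [0.5741 0.0052] [[0.6061, 0.0023], [0.5711, -0.0251], [0.5421, 0.0081], [0.5773, 0.0373]]
pull_knob 0.61 [270.   2. 305.  42.] [ 0.5671 -0.0658] [[0.5786, -0.0807], [0.5526, -0.0785], [0.5553, -0.0505], [0.5821, -0.0528]]
pull_knob 0.21 [265.  92. 318. 143.] [0.5719 0.0034] [[0.5896, -0.018], [0.5499, -0.0147], [0.5534, 0.0257], [0.5948, 0.0222]]
sleeve 0.59 [187.   1. 323.  74.] [ 0.602 -0.065] [[0.668, -0.0408], [0.6554, -0.0994], [0.5395, -0.0879], [0.5454, -0.0286]]
sleeve 0.3 [264.  90. 318. 143.] [0.575  0.0061] [[0.6083, 0.0057], [0.5751, -0.0253], [0.5419, 0.0065], [0.575, 0.0393]]
cradle 0.86 [182.   2. 341. 272.] [0.6064 0.0245] [[0.6613, -0.0946], [0.5395, -0.0928], [0.5381, 0.1726], [0.6912, 0.1731]]
cradle 0.64 [185.   0. 319.  77.] [ 0.603  -0.0659] [[0.6711, -0.0414], [0.6581, -0.101], [0.5385, -0.0891], [0.5445, -0.0288]]
```

View pics/w1.png

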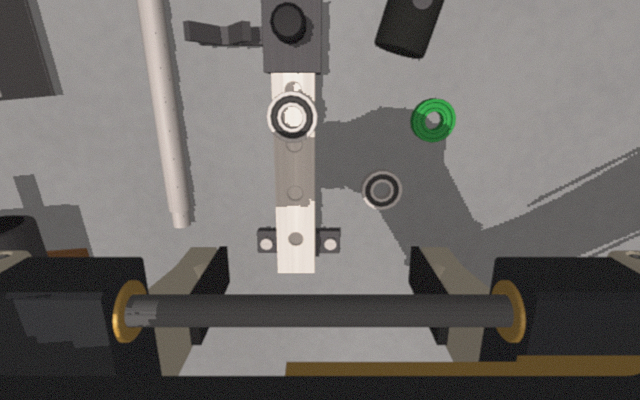

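The wrist view shows the bearing at (292,117) on the tube, the knob at (289,21), the spare at (381,190) and the green look-alike at (433,119). The measurements agree on the bearing at about (0.573, 0.005).

Request:
drive_tool:
  commands:
    - {"tx":0.032,"ty":-0.097,"tz":-0.1,"turn":0,"hand":0}
    - {"tx":0.032,"ty":-0.097,"tz":-0.1,"turn":0,"hand":0}
    - {"tx":0.032,"ty":-0.097,"tz":-0.25,"turn":0,"hand":0}
    - {"tx":0.032,"ty":-0.097,"tz":-0.25,"turn":0,"hand":0}
    - {"tx":0.032,"ty":-0.097,"tz":-0.342,"turn":0,"hand":0}
    - {"tx":0.032,"ty":-0.097,"tz":-0.342,"turn":0,"hand":0}
    - {"tx":0.032,"ty":-0.097,"tz":-0.342,"turn":0,"hand":0}

```text
time_s: 3.55
tcp_pos: [0.5731, 0.005, 0.0479]
eef_rot: [179.9, -0.1, -94.8]
contact_force: [1.0, 0.7, 1.2]
gripper_width: 0.0873
gripper_force: 0.0
```

```bash
python3 - <<'E'
from h import *
s,c,W=wrist(); save(c,"w2.png"); print(s["time_s"],s["tcp_pos"],s["contact_force"])
for d in r.trace("bearing","wrist")[:3]:
    ys,xs=np.nonzero(d["pixels"]); rr=cv2.minAreaRect(np.c_[xs,ys].astype(np.float32))
    print(round(d["score"],2),np.round(d["extent"]),np.round(ray(c,rr[0],.074,W),4)[:2])
E
```

```text
3.55 [0.57314648 0.00503117 0.04792848] [1.03162891 0.72490853 1.19632489]
0.67 [262. 230. 374. 340.] [0.5733 0.0014]
0.57 [522. 203. 614. 257.] [ 0.474  -0.0135]
```

View pics/w2.png

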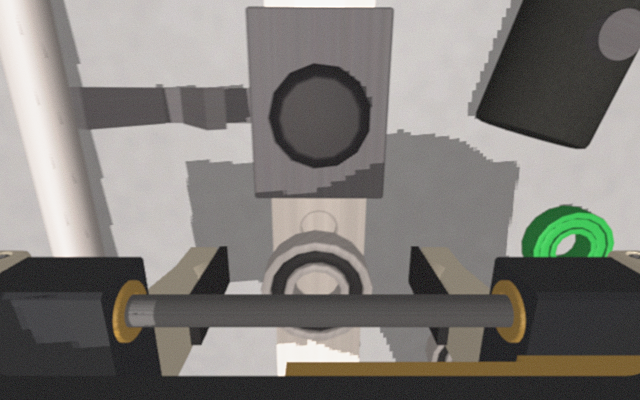

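The wrist view shows the bearing at (318,285), centred between the fingers and clear of the sleeve. Closing now.

Request:
drive_tool:
  commands:
    - {"hand":1}
    - {"hand":1}
    - {"hand":1}
    - {"hand":1}
    - {"hand":1}
    - {"hand":1}
    - {"hand":1}
    - {"hand":1}
  grip_force: 25

```text
invalid input
```

Request:
drive_tool:
  commands:
    - {"tx":0,"ty":0,"tz":0,"turn":0,"hand":1}
    - {"tx":0,"ty":0,"tz":0,"turn":0,"hand":1}
    - {"tx":0,"ty":0,"tz":0,"turn":0,"hand":1}
    - {"tx":0,"ty":0,"tz":0,"turn":0,"hand":1}
    - {"tx":0,"ty":0,"tz":0,"turn":0,"hand":1}
    - {"tx":0,"ty":0,"tz":0,"turn":0,"hand":1}
  grip_force: 25

```text
time_s: 4.25
tcp_pos: [0.5736, 0.005, 0.0482]
eef_rot: [-180.0, -0.0, -94.9]
contact_force: [-0.8, 0.1, 1.3]
gripper_width: 0.0465
gripper_force: 25.0
```

Grip confirmed. The fingertips reach 12 mm below the bearing, so I'll re-grip about 7 mm higher so it can be set down gently.

Request:
drive_tool:
  commands:
    - {"tx":0,"ty":0,"tz":0,"turn":0,"hand":0.35}
    - {"tx":0,"ty":0,"tz":0,"turn":0,"hand":0.35}
    - {"tx":0,"ty":0,"tz":0.012,"turn":0,"hand":0.35}
    - {"tx":0,"ty":0,"tz":0.012,"turn":0,"hand":0.35}
    - {"tx":0,"ty":0,"tz":0.012,"turn":0,"hand":1}
    - {"tx":0,"ty":0,"tz":0.012,"turn":0,"hand":1}
    - {"tx":0,"ty":0,"tz":0.012,"turn":0,"hand":1}
    - {"tx":0,"ty":0,"tz":0.012,"turn":0,"hand":1}
  grip_force: 25

```text
time_s: 5.05
tcp_pos: [0.5736, 0.005, 0.0554]
eef_rot: [-180.0, -0.0, -94.9]
contact_force: [-0.2, 0.3, 2.6]
gripper_width: 0.0465
gripper_force: 25.0
```

Request:
drive_tool:
  commands:
    - {"tx":0,"ty":0,"tz":0.04,"turn":0,"hand":1}
    - {"tx":0,"ty":0,"tz":0.1,"turn":0,"hand":1}
    - {"tx":0,"ty":0,"tz":0.16,"turn":0,"hand":1}
    - {"tx":0,"ty":0,"tz":0.2,"turn":0,"hand":1}
    - {"tx":0,"ty":0,"tz":0.2,"turn":0,"hand":1}
    - {"tx":0,"ty":0,"tz":0.2,"turn":0,"hand":1}

```text
time_s: 5.65
tcp_pos: [0.5734, 0.0051, 0.1753]
eef_rot: [-180.0, 0.0, -94.9]
contact_force: [-0.6, 0.5, -1.2]
gripper_width: 0.0458
gripper_force: 25.0
```

```bash
python3 - <<'E'
from h import *
s,c,W=wrist(); save(c,"w3.png"); print(s["time_s"],s["tcp_pos"],s["contact_force"],s["gripper_width"],s["gripper_force"])
E
```

```text
5.65 [0.57339312 0.00509191 0.17526082] [-0.63202638  0.4638331  -1.18606479] 0.04583756107219932 24.999841153621674
```

View pics/w3.png

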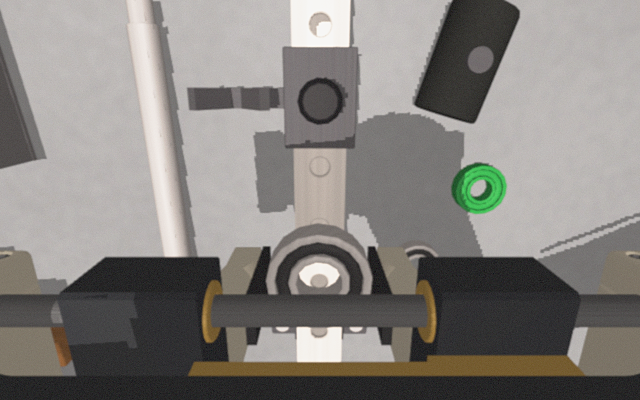

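The bearing is held level at (320,275) and clear of the tube. Next, over to the tray.

Request:
drive_tool:
  commands:
    - {"tx":-0.088,"ty":-0.577,"tz":0,"turn":0,"hand":1}
    - {"tx":-0.088,"ty":-0.577,"tz":0,"turn":0,"hand":1}
    - {"tx":-0.088,"ty":-0.577,"tz":0,"turn":0,"hand":1}
    - {"tx":-0.088,"ty":-0.577,"tz":0,"turn":0,"hand":1}
    - {"tx":-0.088,"ty":-0.577,"tz":0,"turn":0,"hand":1}
    - {"tx":-0.088,"ty":-0.577,"tz":0,"turn":0,"hand":1}
    - {"tx":-0.088,"ty":-0.577,"tz":0,"turn":0,"hand":1}
    - {"tx":-0.088,"ty":-0.577,"tz":0,"turn":0,"hand":1}
    - {"tx":-0.088,"ty":-0.577,"tz":-0.08,"turn":0,"hand":1}

```text
time_s: 6.6
tcp_pos: [0.5235, -0.3447, 0.1309]
eef_rot: [-179.5, -0.2, -95.0]
contact_force: [1.7, 0.3, -0.8]
gripper_width: 0.0466
gripper_force: 25.0
```

```bash
python3 - <<'E'
from h import *
s,c,W=wrist(); save(c,"w4.png"); print(s["time_s"],s["tcp_pos"],s["eef_rot"],s["gripper_width"])
E
```

```text
6.6 [ 0.52350476 -0.34473482  0.13091419] [-179.52282207   -0.19848224  -94.97999285] 0.04663726846210447
```

View pics/w4.png

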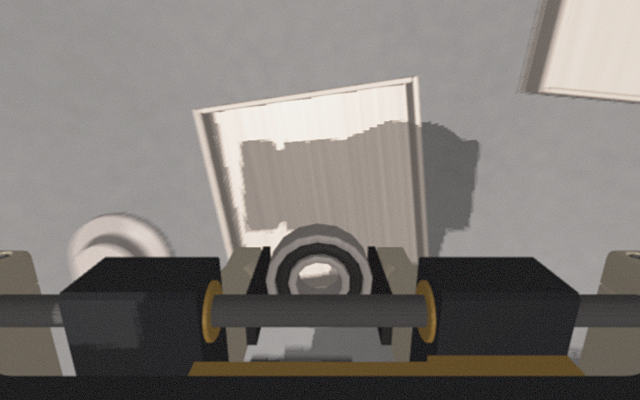

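The tray is below the bearing, with its far rim running from (193,111) to (417,77). I'll check its centre from those corners.

```bash
python3 - <<'E'
from h import *
s,c,W=wrist()
a=ray(c,(193,111),.03,W)[:2];b=ray(c,(417,77),.03,W)[:2]
d=b-a; n=np.array([d[1],-d[0]])/np.linalg.norm(d); n=n if n[1]>0 else -n
print(a,b,np.linalg.norm(d),(a+b)/2+n*.08,np.degrees(np.arctan2(d[1],d[0])),s["tcp_pos"])
E
```

```text
[ 0.59433001 -0.41303318] [ 0.44637091 -0.42130937] 0.14819039289682348 [ 0.51588259 -0.33729613] -176.79845830655162 [ 0.51735529 -0.34050135  0.11869119]
```

Request:
drive_tool:
  commands:
    - {"tx":0,"ty":0,"tz":-0.08,"turn":0,"hand":1}
    - {"tx":0,"ty":0,"tz":-0.15,"turn":0,"hand":1}
    - {"tx":0,"ty":0,"tz":-0.15,"turn":0,"hand":1}
    - {"tx":0,"ty":0,"tz":-0.15,"turn":0,"hand":1}
    - {"tx":0,"ty":0,"tz":-0.15,"turn":0,"hand":1}

```text
time_s: 7.2
tcp_pos: [0.5226, -0.3417, 0.04]
eef_rot: [-179.8, -0.1, -94.8]
contact_force: [0.4, 0.4, 0.2]
gripper_width: 0.0462
gripper_force: 25.0
```

Request:
drive_tool:
  commands:
    - {"tx":0,"ty":0,"tz":-0.03,"turn":0,"hand":1}
    - {"tx":0,"ty":0,"tz":-0.045,"turn":0,"hand":1}
    - {"tx":0,"ty":0,"tz":-0.056,"turn":0,"hand":1}
    - {"tx":0,"ty":0,"tz":-0.056,"turn":0,"hand":1}
    - {"tx":0,"ty":0,"tz":-0.056,"turn":0,"hand":1}

```text
time_s: 7.7
tcp_pos: [0.5213, -0.3414, 0.0045]
eef_rot: [-179.9, -0.0, -94.8]
contact_force: [0.0, 0.2, -0.7]
gripper_width: 0.0461
gripper_force: 25.0
```

Request:
drive_tool:
  commands:
    - {"tx":0,"ty":0,"tz":0,"turn":0,"hand":0.35}
    - {"tx":0,"ty":0,"tz":0,"turn":0,"hand":0.35}
    - {"tx":0,"ty":0,"tz":0,"turn":0,"hand":0.35}
    - {"tx":0,"ty":0,"tz":0,"turn":0,"hand":0.35}
    - {"tx":0,"ty":0,"tz":0,"turn":0,"hand":0.35}
    - {"tx":0,"ty":0,"tz":0.08,"turn":0,"hand":0.35}
    - {"tx":0,"ty":0,"tz":0.16,"turn":0,"hand":0.35}
    - {"tx":0,"ty":0,"tz":0.24,"turn":0,"hand":0.35}
    - {"tx":0,"ty":0,"tz":0.3,"turn":0,"hand":0.35}
    - {"tx":0,"ty":0,"tz":0.3,"turn":0,"hand":0.35}

```text
time_s: 8.7
tcp_pos: [0.5226, -0.3423, 0.1895]
eef_rot: [-179.6, -0.2, -94.8]
contact_force: [0.2, -0.1, 0.0]
gripper_width: 0.057
gripper_force: 0.0
```

```bash
python3 - <<'E'
from h import *
s,c,W=wrist(); T=cap("top"); print(s["time_s"],s["tcp_pos"],s["gripper_width"],s["contact_force"])
save(c,"w5.png")
for d in r.trace("bearing","wrist")[:2]: print(d["score"],d["extent"])
for d in r.trace("bearing","top")[:4]: e=d["extent"]; print(d["score"],e,ray(T,((e[0]+e[2])/2,(e[1]+e[3])/2),.018))
E
```

```text
8.7 [ 0.52261833 -0.34228966  0.18945019] 0.05697471782830647 [ 0.15549013 -0.0777665   0.00221689]
0.84 [296.5, 153.9, 345.8, 205.5]
0.5 [425.8, 182.8, 442.9, 199.4] [ 0.52125651 -0.34100359  0.018     ]
0.48 [311.0, 214.3, 324.6, 226.0] [0.42327874 0.02679965 0.018     ]
```

View pics/w5.png

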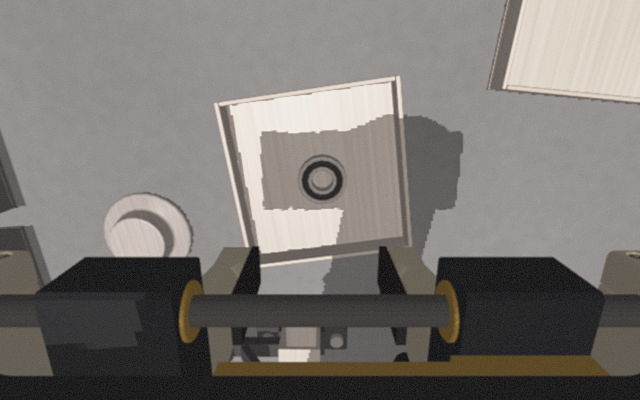

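The bearing lies flat and released in the middle of the tray at (322,180). Next I'll work out the knob position from the earlier views.

```bash
python3 - <<'E'
from h import *
s,c,_=wrist(); X=np.array(c["T_tool_cam"])
for tcp,uv in(((.5734,.0051,.1753),(321,101)),((.5731,.005,.0479),(320,116))):
    A=np.eye(4);A[:3,:3]=Ro.from_euler("xyz",[180,0,-94.9],degrees=True).as_matrix();A[:3,3]=tcp
    print(ray(c,uv,.108,A@X))
print(s["tcp_pos"])
E
```

```text
[ 0.56630224 -0.06739352  0.108     ]
[ 0.5668726  -0.06785858  0.108     ]
[ 0.51951334 -0.34067199  0.18204518]
```

Request:
drive_tool:
  commands:
    - {"tx":0.08,"ty":0.45,"tz":0,"turn":0,"hand":0.4}
    - {"tx":0.08,"ty":0.45,"tz":0,"turn":0,"hand":0.4}
    - {"tx":0.08,"ty":0.45,"tz":0,"turn":0,"hand":0.4}
    - {"tx":0.08,"ty":0.45,"tz":0,"turn":0,"hand":0.4}
    - {"tx":0.08,"ty":0.45,"tz":0,"turn":0,"hand":0.4}
    - {"tx":0.08,"ty":0.45,"tz":0,"turn":0,"hand":0.4}
    - {"tx":0.08,"ty":0.45,"tz":0,"turn":0,"hand":0.4}
    - {"tx":0.08,"ty":0.45,"tz":0,"turn":0,"hand":0.4}

```text
time_s: 9.75
tcp_pos: [0.5682, -0.0706, 0.1823]
eef_rot: [179.8, -0.0, -94.8]
contact_force: [-0.4, -0.0, -0.2]
gripper_width: 0.0528
gripper_force: 0.0
```

Request:
drive_tool:
  commands:
    - {"tx":-0.003,"ty":0.006,"tz":-0.06,"turn":0,"hand":0.4}
    - {"tx":-0.003,"ty":0.006,"tz":-0.09,"turn":0,"hand":0.4}
    - {"tx":-0.003,"ty":0.006,"tz":-0.12,"turn":0,"hand":0.4}
    - {"tx":-0.003,"ty":0.006,"tz":-0.15,"turn":0,"hand":0.4}
    - {"tx":-0.003,"ty":0.006,"tz":-0.173,"turn":0,"hand":0.4}
    - {"tx":-0.003,"ty":0.006,"tz":-0.173,"turn":0,"hand":0.4}
    - {"tx":-0.003,"ty":0.006,"tz":-0.173,"turn":0,"hand":0.4}

```text
time_s: 10.45
tcp_pos: [0.5666, -0.0686, 0.0796]
eef_rot: [179.9, -0.0, -94.9]
contact_force: [0.4, -0.5, 0.4]
gripper_width: 0.052
gripper_force: 0.0
```

```bash
python3 - <<'E'
from h import *
s,c,W=wrist(); save(c,"w6.png"); print(s["time_s"],s["tcp_pos"],s["contact_force"])
E
```

```text
10.45 [ 0.5666028  -0.06860661  0.07958501] [ 0.40874374 -0.49066577  0.36598459]
```

View pics/w6.png

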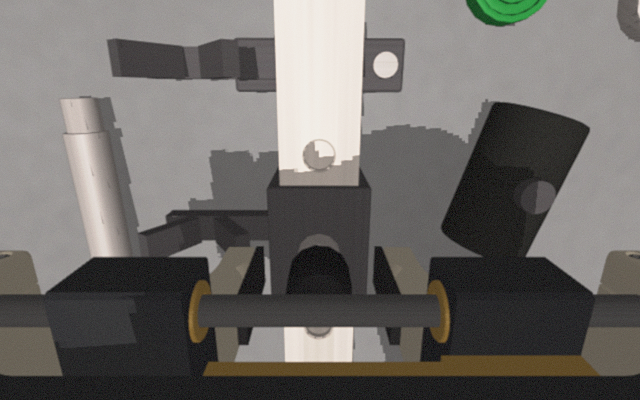

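The knob at (320,275) stands centred between the fingers. Gripping now.

Request:
drive_tool:
  commands:
    - {"tx":0,"ty":0,"tz":0,"turn":0,"hand":1}
    - {"tx":0,"ty":0,"tz":0,"turn":0,"hand":1}
    - {"tx":0,"ty":0,"tz":0,"turn":0,"hand":1}
    - {"tx":0,"ty":0,"tz":0,"turn":0,"hand":1}
    - {"tx":0,"ty":0,"tz":0,"turn":0,"hand":1}
    - {"tx":0,"ty":0,"tz":0,"turn":0,"hand":1}
  grip_force: 50

```text
time_s: 11.1
tcp_pos: [0.5668, -0.0675, 0.0802]
eef_rot: [180.0, -0.0, -94.8]
contact_force: [-3.5, 0.9, 5.9]
gripper_width: 0.0268
gripper_force: 50.0
```

Request:
drive_tool:
  commands:
    - {"tx":0,"ty":0,"tz":0.01,"turn":0,"hand":1}
    - {"tx":0,"ty":0,"tz":0.02,"turn":0,"hand":1}
    - {"tx":0,"ty":0,"tz":0.028,"turn":0,"hand":1}
    - {"tx":0,"ty":0,"tz":0.028,"turn":0,"hand":1}
    - {"tx":0,"ty":0,"tz":0.028,"turn":0,"hand":1}
    - {"tx":0,"ty":0,"tz":0.028,"turn":0,"hand":1}

```text
time_s: 11.7
tcp_pos: [0.5667, -0.0675, 0.0962]
eef_rot: [180.0, 0.0, -94.9]
contact_force: [1.2, 1.1, -8.8]
gripper_width: 0.0268
gripper_force: 50.0
```

Request:
drive_tool:
  commands:
    - {"tx":0.001,"ty":0.012,"tz":0.001,"turn":0,"hand":1}
    - {"tx":0.002,"ty":0.026,"tz":0.001,"turn":0,"hand":1}
    - {"tx":0.003,"ty":0.04,"tz":0.001,"turn":0,"hand":1}
    - {"tx":0.005,"ty":0.055,"tz":0.001,"turn":0,"hand":1}
    - {"tx":0.006,"ty":0.07,"tz":0.001,"turn":0,"hand":1}
    - {"tx":0.007,"ty":0.083,"tz":0.001,"turn":0,"hand":1}
    - {"tx":0.007,"ty":0.083,"tz":0.001,"turn":0,"hand":1}
    - {"tx":0.007,"ty":0.083,"tz":0.001,"turn":0,"hand":1}
    - {"tx":0.007,"ty":0.083,"tz":0.001,"turn":0,"hand":1}

```text
time_s: 12.6
tcp_pos: [0.5712, -0.0173, 0.0973]
eef_rot: [-180.0, 0.0, -94.8]
contact_force: [0.9, 1.9, -10.5]
gripper_width: 0.0265
gripper_force: 50.0
```

```bash
python3 - <<'E'
from h import *
s,c,W=wrist(); save(c,"w7.png"); print(s["time_s"],s["tcp_pos"],s["contact_force"],s["moment"])
E
```

```text
12.6 [ 0.57118157 -0.01733979  0.09725439] [  0.9024843    1.88917615 -10.49336343] [ 0.98958012 -0.36940268 -0.01089329]
```

View pics/w7.png

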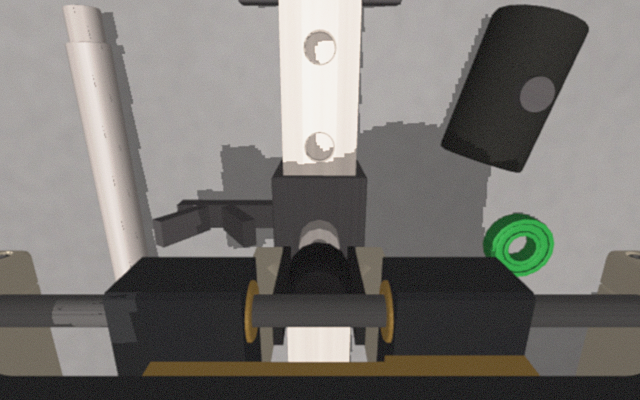

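The sleeve has moved one hole: two holes now show beside it, at (320,47) and (320,146). The TCP moved 50.4 mm. Lowering the pin.

Request:
drive_tool:
  commands:
    - {"tx":0,"ty":0,"tz":-0.006,"turn":0,"hand":1}
    - {"tx":0,"ty":0,"tz":-0.012,"turn":0,"hand":1}
    - {"tx":0,"ty":0,"tz":-0.018,"turn":0,"hand":1}
    - {"tx":0,"ty":0,"tz":-0.024,"turn":0,"hand":1}
    - {"tx":0,"ty":0,"tz":-0.029,"turn":0,"hand":1}
    - {"tx":0,"ty":0,"tz":-0.029,"turn":0,"hand":1}
    - {"tx":0,"ty":0,"tz":-0.029,"turn":0,"hand":1}
    - {"tx":0,"ty":0,"tz":-0.029,"turn":0,"hand":1}

```text
time_s: 13.45
tcp_pos: [0.5712, -0.018, 0.0803]
eef_rot: [-180.0, -0.0, -94.9]
contact_force: [-3.1, 0.8, 0.2]
gripper_width: 0.0266
gripper_force: 50.0
```

Request:
drive_tool:
  commands:
    - {"tx":0,"ty":0,"tz":-0.001,"turn":0,"hand":1}
    - {"tx":0,"ty":0,"tz":-0.002,"turn":0,"hand":1}
    - {"tx":0,"ty":0,"tz":-0.002,"turn":0,"hand":1}
    - {"tx":0,"ty":0,"tz":-0.002,"turn":0,"hand":1}
    - {"tx":0,"ty":0,"tz":-0.002,"turn":0,"hand":1}

```text
time_s: 13.95
tcp_pos: [0.5714, -0.018, 0.0802]
eef_rot: [-179.9, -0.0, -94.8]
contact_force: [-7.3, 1.6, 10.6]
gripper_width: 0.0264
gripper_force: 50.0
```

```bash
python3 - <<'E'
from h import *
s,c,W=wrist(); T=cap("top"); print(s["time_s"],s["tcp_pos"],s["contact_force"],s["gripper_width"],s["gripper_force"])
save(T,"t2.png",(250,125,480,235),3)
for d in r.trace("bearing","top")[:3]: e=d["extent"]; print(d["score"],e,ray(T,((e[0]+e[2])/2,(e[1]+e[3])/2),.018))
E
```

```text
13.95 [ 0.5713722  -0.0180176   0.08022111] [-7.2566716   1.61962701 10.55651266] 0.02643266701915442 50.00288282521069
0.67 [313.5, 215.4, 325.3, 226.9] [0.42019802 0.02168167 0.018     ]
```

The knob met a hard stop at TCP z 0.0802, the same height as when it was gripped with the pin home. So the pin is home and the grip is 50 N. Handing in.

```bash
python3 -c "
from plant import r
print(r.close_job())"
```

```text
the job is handed in; nothing more can be done
None
```

I handed the job in with the bearing flat in the tray farthest from the base and the sleeve moved 50 mm to the next hole. The pin appears fully home (judged from knob height and contact force) and the fingers still hold the knob; the hand-in gave no verdict.

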